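# Open the board test fixture

### The arm

A 6-joint arm with a two-finger parallel gripper is mounted at the origin on the work surface. World frame = base frame: x ahead of the robot, y to its left, z up, the work surface at z = 0. Lengths are in m, angles in degrees, forces in N, time in s.
With the tool pointing down it reaches from about 0.275 to 0.875 m from the base axis. Payload 12.5 kg.
Tool frame: the origin (TCP) lies at the very end of the fingers, on their centre line; the grasp point (between the pads) lies 19 mm behind it; z points along the fingers, y is the direction in which the jaws open and shut (so a half turn about z gives the same grasp; the last joint's range is limited). The gripper opens to 85 mm and grips with 20 to 120 N. Pads are 22 mm wide; open, the fingers measure 114 mm over their backs; the gripper's body (76 mm by 85 mm) begins 54 mm behind the grasp point. The pads swing forward as they close: fully open they stand 13 mm farther back than shut.
Start: joints at [70.669, 20.094, 94.641, -0, 65.266, -4.847], TCP at [0.138, 0.533, 0.231] pointing down, gripper open.
Joint ranges: [-157.81, 157.81], [-45, 120.19], [0.68, 151.7], [-89.99, 269.99], [4.06, 180], [-164.3, 164.3]. Speed limits (degrees/s): [127.2, 127.2, 159.86, 180, 180, 180].

### API

Orientations are given as a 3x3 rotation matrix whose columns are the frame's x, y, z axes.
In Python, from station import ctrl gives the robot as it stands. Calls block until the motion is done:
- ctrl.move_to(position, orientation): joint-space move of the TCP to a pose.
- ctrl.move_straight(position, rotation=None, v=0.15, contact_N=None): straight line of the TCP; rotation=None keeps the orientation; v is the mean speed in m/s. With contact_N (N) it stops when the force on the tool has changed by that much, and returns True; else False.
- ctrl.set_joints(angles): joint-space move.
- ctrl.release() and ctrl.clamp(squeeze=None): open the fingers fully, or close them until they stop; squeeze is the grip in N (None keeps the last).
- ctrl.sleep(seconds).
- ctrl.inverse_kinematics(position, orientation): joint angles nearest the present ones, or None.
- ctrl.camera(name): name is "side" or "top" or "wrist"; returns a dict with "color" (400x640x3 uint8, red, green, blue), "z_map" (400x640 float32, m along the optical axis (not along the pixel's ray), 0 where there is no reading), "fov_y" (degrees; the focal length in pixels is half the picture's height over the tangent of half this angle, whatever the lens; pixels are square), "cx", "cy" (the principal point, pixels), "R" (3x3) and "t" (3): a world point X has camera coordinates R X + t. Camera axes: x right, y down, z forward; pixel columns grow to the right and rows downward; lengths in m; the calibration is good to about 2 mm. A picture is of the moment at which its call begins.
A pose or a line that the arm cannot do raises ctrl.IKError and nothing moves.
- ctrl.job_done(): hands the job in, once; it reports no verdict.
Readings, each from a call of its own:
- ctrl.current_time(): time.
- ctrl.current_qpos(): joint angles.
- ctrl.current_qvel(): joint speeds.
- ctrl.current_joint_efforts(): joint torques, N m.
- ctrl.current_tcp_pos(): TCP position.
- ctrl.current_eef_rot(): TCP orientation.
- ctrl.current_force(): force on the tool from outside, world axes, zero at the start.
- ctrl.current_moment(): the same for the moment, N m.
- ctrl.current_finger_gap(): opening from 0.0 (shut) to 1.0 (fully open).
Only numpy, scipy, OpenCV 4.12 (cv2) and the standard library are available. Lean on these libraries where they do the work, as an engineer would, in place of code of your own. Each camera call takes 0.05 s, during which the arm holds its last target. There are 200 camera calls.

### The job

The solvent bottle has fallen over in front of the board test fixture, in the way of its latch. First stand it back upright on its base on the bench, out of the lever's way and set down rather than dropped; then find the latch lever on its rail, swing it right down to its stop and open the lid all the way back to its stop, so that the board inside can be reached. Do not push the other bench things about.

Things in the scene. Friction and masses are not known exactly. Their poses are not given: they have to be found in the camera images.
- fixture: Clamshell test fixture for circuit boards, fixed on the bench: dark grey base box 200 mm deep (its x), 220 mm wide (its y), 75 mm tall, shut by a black lid with a clear window. Origin: centre of the underside, at bench height. Its x axis runs from the front (latch side, x = -100 mm) to the rear (hinge side, x = +100 mm); z up. The front faces roughly to the robot's left.
- latch (a joint): Latch lever angle (rad): 0 = upright, its claw hooked over the steel strip on the lid's front edge so that the lid cannot rise; grows as the lever swings out from the fixture's front (fixture -x) and down, to a stop at 1.70, just below level. The claw is clear of the lid beyond about 0.5. Stiff pivot: about 4 N at the grip moves it and it stays where it is left.
- latch_rail (a point): Middle of the slotted rail along the fixture's front, on the line of the lever's pivot axis, at (-120, 0, 35) mm in the fixture's frame. The latch's carriage is clamped somewhere along this rail to suit the board, up to 80 mm to either side of this point (along the fixture's y). Its place differs each time and is not reported: look or feel for the lever.
- lid_front (a point): Middle of the lid's front top edge, at (-100, 0, 101) mm in the fixture's frame when shut. The upright lever stands in front of this edge: a steel bar with a black plastic grip at its end, the grip centred 90 mm from the pivot, 14 mm thick (fixture x), 28 mm wide (fixture y), 36 mm long: from 107 to 143 mm above the bench, its lid-side face 13 mm in front of the edge.
- lid (a joint): Lid opening angle (rad): 0 = shut, grows as the front edge rises, 1.57 = lid on edge, stop at 1.85 leaning back past upright. Friction hinge: the lid stays where it is left; about 8 N at the handle bar starts it up from shut.
- lid_hinge (a point): Point on the lid's hinge axis (along the fixture's y), at (100, 0, 75) mm in the fixture's frame. The lid is a flat panel 220 mm wide that reaches 200 mm from the hinge; shut, its underside is 2 mm and its top 26 mm above the hinge line. The outer 30 mm of its underside is a solid frame bar; behind that is the recessed clear window, underside 20 mm above the hinge line.
- lid_handle (a point): Centre of the lid's bow handle: a round steel bar 10 mm thick, 100 mm long, parallel to the hinge (along the fixture's y). Shut, it is 145 mm from the hinge towards the front and 59 mm above the hinge line (134 mm above the bench), its centre 33 mm above the lid's top. It turns with the lid.
- bottle: White plastic solvent dispenser bottle with a steel cap, lying in front of the fixture. Round body 58 mm in diameter for 101 mm from the base, then shoulder and cap, at most 43 mm in diameter, to 140 mm in all. 0.14 to 0.28 kg, centre of mass 63 mm from the base. Origin: centre of the base; x axis runs from base to cap: level as it lies, straight up when it stands (origin then at bench height).
- multimeter: Bystander: red and black multimeter lying flat, 170 x 85 x 46 mm; origin: centre of the underside.
- reel: Bystander: black reel of solder wire standing on its flange, 58 mm diameter, 45 mm tall; origin: centre of the underside.
- flux_jar: Bystander: small amber jar with a black lid, 42 mm diameter, 45 mm tall; origin: centre of the underside.
Mind the look-alikes: they are no part of the job. What is shaped like the bottle but green, purple or yellow is not meant.

How it is judged:
By the outcome, as a careful person would: the job done as asked, in the order asked, and still so for the second after the job is handed in, with the robot touching nothing.
It also fails if it takes over 72 s, if anything falls off the work surface, if the arm or the gripper's body presses on something with over 40 N, if the wrist force passes 120 N, or if a joint passes its speed limit or range.

## Working session

There is one attempt and no reset: what is moved stays moved. The work goes in short steps, each a Python script; the robot and the scene stay as the last script left them, time stands still between calls to the robot, and variables do not carry over. Pictures are saved under pics/ and viewed, about 8 in all and at most 12, crops included, and the job is handed in when it is done.

```bash
mkdir -p pics; ls
cat > h.py <<'E'
import numpy as np, cv2, pickle
def save(n,c): cv2.imwrite(f'pics/{n}.png',cv2.cvtColor(c['color'],cv2.COLOR_RGB2BGR)); pickle.dump(c,open(f'pics/{n}.pkl','wb'))
def load(n): return pickle.load(open(f'pics/{n}.pkl','rb'))
def pts(c):
    f=200/np.tan(np.radians(c['fov_y'])/2); v,u=np.mgrid[:400,:640]; z=c['z_map']
    P=np.stack([(u-c['cx'])/f*z,(v-c['cy'])/f*z,z],-1)
    return (P-c['t'])@np.asarray(c['R'])   # R^T(P-t)
def proj(c,X):
    f=200/np.tan(np.radians(c['fov_y'])/2); p=np.asarray(c['R'])@X+c['t']; return p[0]/p[2]*f+c['cx'],p[1]/p[2]*f+c['cy']
E
python3 - <<'E'
from station import ctrl
from h import *
for n in('side','top','wrist'):
    c=ctrl.camera(n); save(n+'0',c); print(n,c['fov_y'],-np.asarray(c['R']).T@c['t'],np.asarray(c['R'])[2],(c['z_map']>0).mean())
im=[cv2.imread(f'pics/{n}0.png') for n in('top','side')]
E
```

```text
pics
side 47.037073359938596 [ 0.19397104 -0.63948355  0.84086203] [ 0.31835896  0.66869667 -0.6719318 ] 0.9959921875
top 53.35026715225335 [0.39995364 0.13424367 1.15546159] [ 0.13554459 -0.0167239  -0.99063009] 0.99603515625
wrist 68.01519514672913 [0.06032899 0.55223353 0.37382953] [ 0.29882279 -0.07821504 -0.95109797] 0.99585546875
```

View pics/top0.png

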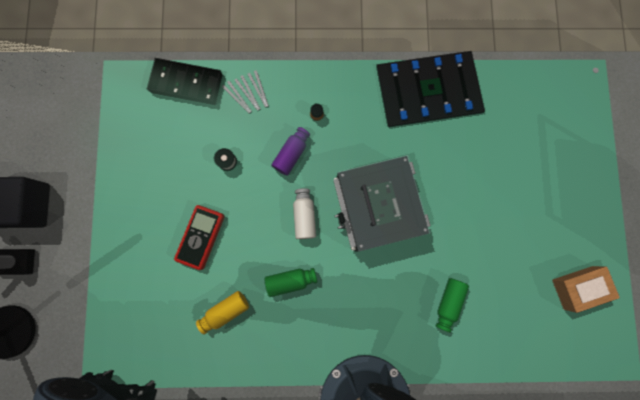

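View pics/side0.png

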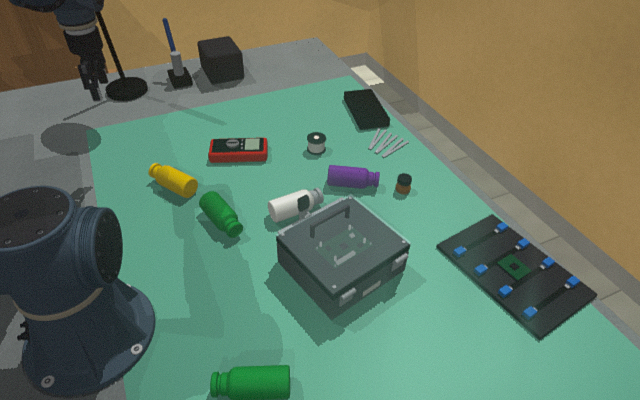

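Top view: the white bottle with a steel cap is at (304,214), cap towards the top (+x). The look-alikes are purple (291,150), green (291,282) and (452,305), and yellow (222,312). By the description I choose the white one. The fixture is at (382,203) with the lever at about (341,220). The side view agrees, with the white bottle at (295,205).

Run:
```python
from h import *
c=load('top0'); P=pts(c); im=c['color'].astype(int)
x,y,z=P[...,0],P[...,1],P[...,2]
# bottle
roi=np.zeros((400,640),bool); roi[180:245,285:325]=1
m=roi&(z>0.02); Q=P[m]; print('bottle n',m.sum(),'zmax',np.percentile(Q[:,2],[50,95,99]))
w=m&(im.min(-1)>150)
r=cv2.minAreaRect(Q[:,:2].astype(np.float32)*1000); print('rect all',r)
body=m&(z>0.04); Qb=P[body][:,:2]; mu=Qb.mean(0); d=np.linalg.svd(Qb-mu,full_matrices=False)[2][0]; d*=np.sign(d[0])
s=(Q[:,:2]-mu)@d; print('axis',d,mu,'s range',np.percentile(s,[0,1,99,100]))
for a in np.arange(-.09,.09,.01):
    k=abs(s-a)<.005
    if k.any():
        n=np.array([-d[1],d[0]]); t=(Q[k][:,:2]-mu)@n; print(round(a,3),t.min().round(3),t.max().round(3),Q[k][:,2].max().round(3))
# lid
roi[:]=0; roi[145:260,325:440]=1
m=roi&(abs(z-.101)<.006); r=cv2.minAreaRect(P[m][:,:2].astype(np.float32)*1000); print('lid',r,np.median(z[m]))
print(cv2.boxPoints(r))
m=roi&(z>.112); Q=P[m]; 
v,u=np.nonzero(m); print('high', len(Q))
lv=m&(np.indices(m.shape)[1]<350); print('lever',P[lv].mean(0),P[lv].min(0),P[lv].max(0),lv.sum())
hb=m&(np.indices(m.shape)[1]>=350); print('handle',P[hb].mean(0),P[hb].min(0),P[hb].max(0),hb.sum())
for n,(rr,cc) in {'reel':(159,225),'flux':(112,317),'purple':(150,291),'green':(282,291),'mm':(237,199)}.items(): print(n,P[rr,cc].round(3))
a=cv2.imread('pics/top0.png')[130:300,240:440]; a=cv2.resize(a,None,fx=4,fy=3.5,interpolation=cv2.INTER_CUBIC)
cv2.imwrite('pics/crop0.png',cv2.resize(cv2.imread('pics/top0.png')[135:275,250:440],None,fx=4,fy=4,interpolation=cv2.INTER_CUBIC))
```

```text
bottle n 947 zmax [0.0513409  0.05907489 1.15546159]
rect all ((491.3363952636719, 166.35211181640625), (186.81497192382812, 57.781864166259766), 4.016979217529297)
axis [0.99530281 0.09681073] [0.50590647 0.16657645] s range [-0.1085853  -0.1085853   0.07556137  0.07882463]
-0.06 -0.026 0.03 0.06
-0.05 -0.027 0.03 0.061
-0.04 -0.025 0.029 0.06
-0.03 -0.026 0.028 0.061
-0.02 -0.027 0.03 0.06
-0.01 -0.028 0.029 0.06
-0.0 -0.026 0.028 0.061
0.01 -0.028 0.027 0.06
0.02 -0.029 0.029 0.061
0.03 -0.029 0.028 0.059
0.04 -0.027 0.027 0.059
0.05 -0.02 0.023 0.053
0.06 -0.021 0.017 0.049
0.07 -0.022 0.018 0.052
0.08 -0.02 0.017 0.051
lid ((534.989501953125, -41.38636779785156), (220.24359130859375, 210.55477905273438), 13.621916770935059) 0.10012985290508637
[[ 403.17105   34.99446]
 [ 452.75964 -169.63762]
 [ 666.808   -117.7672 ]
 [ 617.21936   86.86488]]
high 289
lever [0.47818407 0.07735692 0.27837835] [0.39995364 0.06057179 0.11531278] [0.50339631 0.13424367 1.15546159] 73
handle [0.49726604 0.02699842 0.35799264] [ 0.39995364 -0.01921895  0.11359019] [0.57712925 0.13424367 1.15546159] 216
reel [0.67  0.39  0.046]
flux [0.808 0.127 0.046]
purple [0.692 0.202 0.057]
green [0.326 0.201 0.061]
mm [0.45  0.457 0.043]
```

View pics/crop0.png

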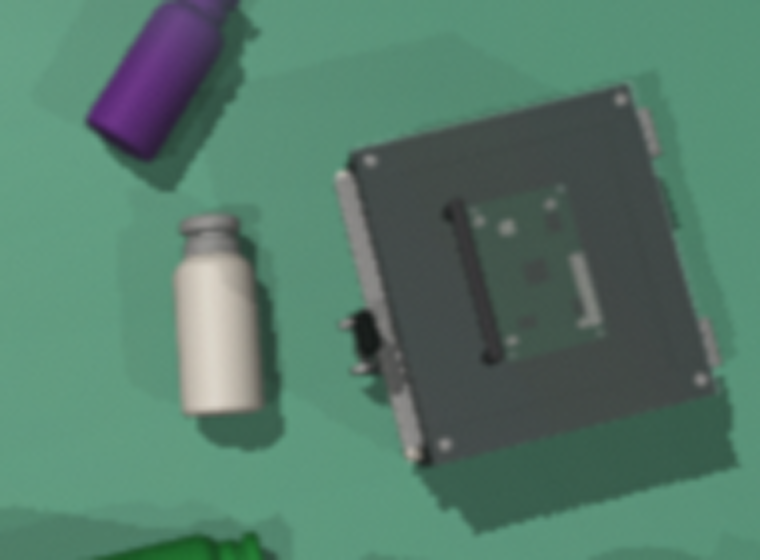

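The crop confirms the choice: the white bottle is alone, its cap end is up at crop (210,225), and the lever's black grip is at crop (367,333). Next I refine the fixture and lever, and check IK for every phase.

```bash
cat >> h.py <<'E'
import json,os
from scipy.spatial.transform import Rotation as Rn
FX=json.load(open('fx.json')) if os.path.exists('fx.json') else None
def fdir(v): # fixture vec -> world
    a=FX['yaw']; return np.array([[np.cos(a),-np.sin(a),0],[np.sin(a),np.cos(a),0],[0,0,1]])@np.asarray(v,float)
def fw(p): return fdir(p)+np.array([FX['o'][0],FX['o'][1],0])
def rot(z,y): # tool frame from z and y directions
    z=np.array(z)/np.linalg.norm(z); y=np.array(y)-np.dot(y,z)*z; y/=np.linalg.norm(y); return np.stack([np.cross(y,z),y,z],1)
B0=np.array([0.4442,0.1606]); D=np.array([0.9953,0.0968,0]); 
def btool(tilt,head,flip=1): # tilt from down, forward(+)along head
    h=np.array([np.cos(head),np.sin(head),0]); return rot(h*np.sin(tilt)-np.array([0,0,np.cos(tilt)]),flip*np.array([-h[1],h[0],0]))
E
python3 - <<'E'
from h import *
c=load('top0'); P=pts(c); ok=c['z_map']>0; z=P[...,2]; u=np.indices(z.shape)[1]; v=np.indices(z.shape)[0]
roi=ok&(v>145)&(v<260)&(u>325)&(u<440)
hb=roi&(z>.125)&(u>350); r=cv2.minAreaRect(P[hb][:,:2].astype(np.float32)*1000); print('handle',r,P[hb].mean(0),z[hb].max())
Q=P[hb][:,:2];d=np.linalg.svd(Q-Q.mean(0))[2][0];d*=np.sign(d[0]); print('dir',np.degrees(np.arctan2(d[1],d[0])))
m=roi&(abs(z-.101)<.005); R=cv2.minAreaRect(P[m][:,:2].astype(np.float32)*1000)
yaw=np.radians(R[2]-90) ; 
fy=np.array([-np.sin(yaw),np.cos(yaw)]); fx=np.array([np.cos(yaw),np.sin(yaw)])
hc=np.array(r[0])/1000; o=hc+0.045*fx; L=P[m][:,:2]-o
print('yaw',R[2]-90,'o',o,'lid x rng',np.percentile(L@fx,[0.2,1,99,99.8]),'y',np.percentile(L@fy,[.2,1,99,99.8]))
lv=roi&(u<350)&(z>.108); L=P[lv][:,:2]-o; print('lever x',L@fx.T.round(3),'y',(L@fy).round(3),z[lv].round(3))
json.dump(dict(yaw=float(yaw),o=o.tolist()),open('fx.json','w'))
E
python3 - <<'E'
from h import *; from station import ctrl
def ik(p,R):
    try: q=ctrl.inverse_kinematics(p,R)
    except Exception as e: return None
    return None if q is None else np.round(q,0)
print('bottle')
for fl in(1,-1):
  for t in(-40,-30,-20): 
    print(fl,t,ik([B0[0]+.068*D[0],B0[1]+.068*D[1],.015],btool(np.radians(t),.097,fl)))
  for t in(50,60,70): print(fl,t,ik([.54,.33,.07],btool(np.radians(t),.097,fl)),ik([.54,.33,.07],btool(np.radians(t),.45,fl)))
print('lever,handle')
for fl in(1,-1):
  print(ik(fw([-98,0-20,112])/1 if 0 else fw([-.098,-.02,.112]),rot([0,0,-1],fl*fdir([0,1,0]))),ik(fw([-.21,-.02,.03]),rot([0,0,-1],fl*fdir([0,1,0]))))
  for th in(0,.5,1,1.4,1.85):
    b=np.array([.1-.145*np.cos(th)+.059*np.sin(th),0,.075+.145*np.sin(th)+.059*np.cos(th)]); t=th*.46
    a=fdir([-np.sin(t),0,-np.cos(t)]); print(th,ik(fw(b)+.012*a,rot(a,fl*fdir([np.cos(t),0,-np.sin(t)]))))
E
```

```text
handle ((524.855224609375, -3.0881786346435547), (108.25798797607422, 10.004213333129883), 13.39664363861084) [ 0.52374251 -0.00309011  0.13687178] 0.14191096429703015
dir 13.487645904760729
yaw -76.37808322906494 o [ 0.53545335 -0.04682237] lid x rng [-0.1021539  -0.0977466   0.0972918   0.09900933] y [-0.10894645 -0.10725109  0.10850018  0.11019121]
lever x [-0.12436803 -0.12198181 -0.11936504 -0.11682358 -0.12740609 -0.12489813
 -0.12300304 -0.1200597  -0.11755717 -0.11457693 -0.12797174 -0.12581348
 -0.12322165 -0.12100904 -0.11819456 -0.11551009 -0.12823797 -0.12620608
 -0.12396319 -0.12131965 -0.11896089 -0.11606773 -0.1285308  -0.1271922
 -0.12446608 -0.12207137 -0.11985027 -0.11719272 -0.12813436 -0.12740345
 -0.12507619 -0.12257277 -0.12039812 -0.11791828 -0.1151046  -0.12795787
 -0.12591225 -0.12361945 -0.12098978 -0.11850057 -0.11588939 -0.12847187
 -0.1263104  -0.12391419 -0.12140747 -0.11927007 -0.11616064 -0.12840793
 -0.12675918 -0.12489962 -0.12253928 -0.11968963 -0.1170303  -0.12836832
 -0.12782586 -0.12529913 -0.12275513 -0.12019257 -0.11763762 -0.12738607
 -0.12571
[... 1283 characters left out ...]
5. 95.]
-1 50 [  37.   37.  116.  234.   29. -119.] [ 28.  36. 120. 184.  25. -92.]
-1 60 [  39.   41.  118.  223.   44. -106.] [ 28.  40. 123. 183.  43. -91.]
-1 70 [ 40.  46. 119. 219.  59. -99.] [ 28.  46. 125. 183.  60. -90.]
lever,handle
[ -0.  24. 109.  -0.  47. -14.] [ 13.  32. 111.  -0.  37.  -1.]
0 [ -5.  26. 104.  -0.  50.  71.]
0.5 [-15.  25.  96.  13.  66.  55.]
1 [-26.  30.  86.  20.  82.  45.]
1.4 [-32.  38.  76.  25.  94.  40.]
1.85 [-38.  49.  64.  29. 106.  37.]
None None
0 [  -5.   26.  104.   -0.   50. -109.]
0.5 [ -15.   25.   96.   13.   66. -125.]
1 [ -26.   30.   86.   20.   82. -135.]
1.4 [ -32.   38.   76.   25.   94. -140.]
1.85 [ -38.   49.   64.   29.  106. -143.]
```

```bash
cat > b1.py <<'E'
from h import *; from station import ctrl
T0=np.radians(-20); R0=btool(T0,.097,-1); G=np.array([*(B0+.068*D[:2]),.029]); p0=G+.020*R0[:,2]
T1=np.radians(70); PL=np.array([.54,.33,0])
best=None
for fl in(-1,1):
  for hd in np.radians([180,200,220,240,270,-45,-70]):
    for fl0 in(-1,1):
      R=btool(T1,hd,fl*1); qs=[ctrl.inverse_kinematics(PL+[0,0,z]+.020*R[:,2],R) for z in(.068,.2)]
      q0=ctrl.inverse_kinematics(p0+[0,0,.22],btool(T0,.097,fl0))
    if qs[0] is not None and qs[1] is not None: print(fl,np.degrees(hd).round(),np.round(qs[0]),np.round(qs[1]))
for fl in(-1,1): print(np.round(ctrl.inverse_kinematics(p0+[0,0,.22],btool(T0,.097,fl))))
E
python3 b1.py
```

```text
-1 180.0 [ 20.  74.  44.  24. 128. -67.] [ 20.  64.  46.  27. 136. -63.]
-1 200.0 [ 25.  77.  37.   7. 136. -83.] [ 25.  67.  39.   8. 143. -81.]
-1 220.0 [  31.   77.   36.  -13.  135. -102.] [  31.   68.   39.  -15.  143. -105.]
-1 240.0 [  36.   75.   43.  -29.  127. -117.] [  36.   65.   44.  -33.  134. -123.]
-1 270.0 [  43.   67.   59.  -47.  108. -128.] [  43.   57.   61.  -49.  114. -135.]
-1 -45.0 [  48.   56.   90.  -76.   76. -126.] [  48.   43.   91.  -73.   79. -137.]
-1 -70.0 [  46.   62.   73.  -58.   93. -130.] [  46.   51.   74.  -59.   98. -138.]
1 180.0 [ 20.  74.  44.  24. 128. 113.] [ 20.  64.  46.  27. 136. 117.]
1 200.0 [ 25.  77.  37.   7. 136.  97.] [ 25.  67.  39.   8. 143.  99.]
1 220.0 [ 31.  77.  36. -13. 135.  78.] [ 31.  68.  39. -15. 143.  75.]
1 240.0 [ 36.  75.  43. -29. 127.  63.] [ 36.  65.  44. -33. 134.  57.]
1 270.0 [ 43.  67.  59. -47. 108.  52.] [ 43.  57.  61. -49. 114.  45.]
1 -45.0 [ 48.  56.  90. -76.  76.  54.] [ 48.  43.  91. -73.  79.  43.]
1 -70.0 [ 46.  62.  73. -58.  93.  50.] [ 46.  51.  74. -59.  98.  42.]
[12. 28. 85.  2. 87. 96.]
[ 12.  28.  85.   2.  87. -84.]
```

```bash
cat > b2.py <<'E'
from h import *; from station import ctrl
T0=np.radians(-28); R0=btool(T0,.097,1); p0=np.array([*(B0+.068*D[:2]),.029])+.020*R0[:,2]
R1=btool(np.radians(62),np.radians(240),1); PL=np.array([.54,.33,.068])+.020*R1[:,2]
ctrl.release()
ctrl.move_to(p0+[0,0,.22],R0)
ctrl.move_straight(p0+[0,0,.05],v=.2)
print('contact',ctrl.move_straight(p0,v=.06,contact_N=6),ctrl.current_tcp_pos(),p0)
ctrl.clamp(40); print('gap',ctrl.current_finger_gap())
ctrl.move_straight(p0+[0,0,.22],v=.2); print('gap',ctrl.current_finger_gap(),ctrl.current_force())
ctrl.move_to(PL+[0,0,.16],R1); print(ctrl.current_time(),ctrl.current_finger_gap())
save('held',ctrl.camera('side'))
E
python3 b2.py
```

```text
contact False [0.50276683 0.166338   0.01161523] [0.50253511 0.16627305 0.01134105]
gap 0.6665801173025252
gap 0.6631296736027221 [-0.36633593  0.28581721 -1.31533484]
8.0 0.6656312712871775
```

View pics/held.png

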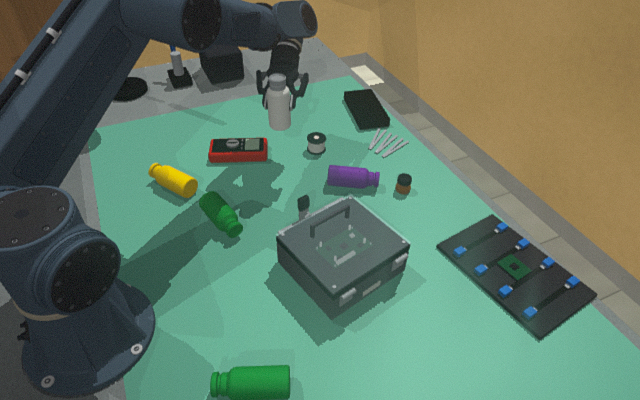

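The bottle is held upright at (279,100), cap up, with no neighbours disturbed. I'll lower it until it touches.

```bash
cat > b3.py <<'E'
from h import *; from station import ctrl
R1=btool(np.radians(62),np.radians(240),1); PL=np.array([.54,.33,.068])+.020*R1[:,2]
ctrl.move_straight(PL+[0,0,.015],v=.2)
print(ctrl.move_straight(PL-[0,0,.006],v=.03,contact_N=4),ctrl.current_tcp_pos()-PL,ctrl.current_force())
ctrl.sleep(.2); print(ctrl.current_force()); ctrl.release(); ctrl.sleep(.2)
p=ctrl.current_tcp_pos()
ctrl.move_straight(p-.13*R1[:,2],v=.15)
p=ctrl.current_tcp_pos(); ctrl.move_straight(p+[0,0,.15],v=.3)
save('st',ctrl.camera('side')); c=ctrl.camera('top'); save('sttop',c); P=pts(c)
m=(c['z_map']>0)&(np.hypot(P[...,0]-.54,P[...,1]-.33)<.06)&(P[...,2]>.03); Q=P[m]; print('bottle',Q.mean(0) if len(Q) else None,Q[:,2].max() if len(Q) else 0, len(Q)); t=Q[Q[:,2]>.13]; print('cap',t.mean(0),len(t)); print(ctrl.current_time())
E
python3 b3.py
```

```text
True [ 4.31686741e-05 -3.45117271e-04 -2.13694807e-03] [ 2.58566282 -0.10027856  2.68407864]
[ 3.01673957 -0.23431564  3.03547416]Traceback (most recent call last):
  File "b3.py", line 7, in <module>
    ctrl.move_straight(p-.13*R1[:,2],v=.15)
    ~~~~~~~~~~~~~~~~~~^^^^^^^^^^^^^^^^^^^^^
station.IKError: the arm cannot follow that straight line within its joint ranges
```

```bash
cat > b4.py <<'E'
from h import *; from station import ctrl
R1=btool(np.radians(62),np.radians(240),1); p=ctrl.current_tcp_pos()
for d in(.12,.11,.1,.09,.08,.07,.06,.05):
    try: ctrl.move_straight(p-d*R1[:,2],v=.15); print('d',d); break
    except ctrl.IKError: pass
p=ctrl.current_tcp_pos(); print(p)
c=ctrl.camera('side'); save('st',c); P=pts(c)
c=ctrl.camera('top'); P=pts(c); save('sttop',c)
m=(c['z_map']>0)&(np.hypot(P[...,0]-.54,P[...,1]-.33)<.05)&(P[...,2]>.03)&(P[...,2]<.15); Q=P[m]; print('bottle',len(Q),Q.mean(0) if len(Q) else 0); t=Q[Q[:,2]>.13]; print('cap',t.mean(0) if len(t) else 0,len(t)); print(ctrl.current_time(),ctrl.current_qpos())
E
python3 b4.py
```

```text
d 0.11
[0.5793186  0.39845828 0.10757552]
bottle 464 [0.53271105 0.32445888 0.11208257]
cap [0.53778768 0.3313951  0.13621879] 216
11.6 [ 37.89670951  84.61362113   9.57339796 -32.24214499 141.48534821
  52.93864812]
```

View pics/st.png

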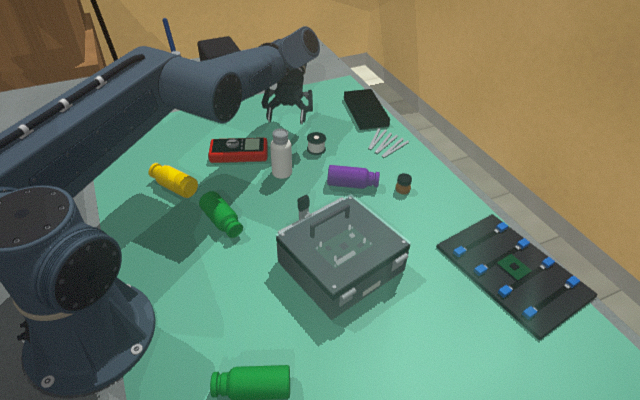

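The bottle stands upright at (282,155), cap centre (0.538, 0.331), and the bystanders have not moved. Next is the lever, pushed from the lid side with closed fingers along its arc.

```bash
cat > l1.py <<'E'
from h import *; from station import ctrl
LY=-.016; R=rot([0,0,-1],fdir([0,1,0]))
def C(phi,r): return fw([-.120-r*np.sin(phi)+.007*np.cos(phi)+.011,LY,.035+r*np.cos(phi)+.007*np.sin(phi)])
pre=fw([-.085,LY,.25])
q=np.array(ctrl.current_qpos()); q[1]-=35; q[2]+=15; ctrl.set_joints(q); print(ctrl.current_tcp_pos())
ctrl.move_to(pre,R); ctrl.clamp(20)
a=fw([-.085,LY,.116]); print(ctrl.move_straight(a,v=.15,contact_N=6),ctrl.current_tcp_pos()-a)
phis=np.linspace(0,1.70,9)
for ph in phis:
    ctrl.move_straight(C(ph,.085+.013*ph/1.7),v=.1); print(round(ph,2),ctrl.current_force().round(1))
e=C(1.70,.098)-[0,0,.015]; print(ctrl.move_straight(e,v=.03,contact_N=15),(ctrl.current_tcp_pos()-e).round(4),ctrl.current_force().round(1))
p=ctrl.current_tcp_pos(); ctrl.move_straight(p+[0,0,.25],v=.3)
save('lev',ctrl.camera('wrist')); c=ctrl.camera('top'); save('levtop',c); print(ctrl.current_time())
E
python3 l1.py
```

```text
[0.53254251 0.36188019 0.4618886 ]
False [ 4.83246484e-04 -8.50392479e-06  7.44565678e-04]
0.0 [-0.5 -0.1  0.3]
0.21 [-0.5 -0.4  0.5]
0.42 [ 0.5  0.4 -0.4]
0.64 [-0.3 -0.8 -0.5]
0.85 [-0.7 -1.   0.1]
1.06 [-0.5 -0.3  0.7]
1.27 [ 0.6  0.4 -0.5]
1.49 [-0.8  0.8  0.7]
1.7 [ 1.3 -2.2  8.9]
True [ 0.0019 -0.      0.0138] [-6.1 -0.4 24.1]
20.7333
```

View pics/lev.png

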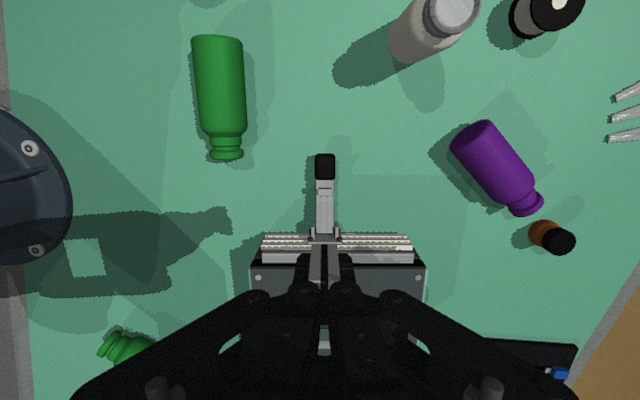

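Wrist view: the lever lies out and down, its grip at (325,166). Push-down contact came within about 1 mm of the predicted stop height. I'll check its height from depth, then open the lid by its handle.

```bash
cat > o1.py <<'E'
from h import *; from station import ctrl
c=load('lev'); P=pts(c); g=P[158:176,318:333].reshape(-1,3); g=g[g[:,2]<.2]; print('grip top z',np.median(g[:,2]),'exp .030; fixture xyz',fdir(np.eye(3)).T@(np.median(g,0)-fw([0,0,0])))
def pose(th):
    b=fw([.1-.145*np.cos(th)+.059*np.sin(th),0,.075+.145*np.sin(th)+.059*np.cos(th)]); t=th*.46
    a=fdir([-np.sin(t),0,-np.cos(t)]); return b+.014*a,rot(a,fdir([np.cos(t),0,-np.sin(t)]))
p,R=pose(0)
ctrl.release(); ctrl.move_to(p+[0,0,.12],R)
print(ctrl.move_straight(p,v=.12,contact_N=6),ctrl.current_tcp_pos()-p)
ctrl.clamp(40); ctrl.sleep(.2); print('gap',ctrl.current_finger_gap(),ctrl.current_force().round(1))
for th in np.linspace(0,1.75,13)[1:]:
    ctrl.move_straight(*pose(th),v=.1); f=ctrl.current_force(); print(round(th,2),f.round(1),round(ctrl.current_finger_gap(),3))
    if np.linalg.norm(f)>60: print('HIGH'); break
print(ctrl.current_time())
save('op',ctrl.camera('side'))
E
python3 o1.py
```

```text
grip top z 0.030504523231055562 exp .030; fixture xyz [-0.20734302 -0.0137341   0.03050452]
False [4.24266487e-04 1.05599376e-05 6.51081101e-04]
gap 0.09667582495143624 [  3.  -25.1  -1.2]
0.15 [  4.9 -17.8  -7.9] 0.097
0.29 [  4.  -12.9  -8.8] 0.096
0.44 [ 4.1 -8.6 -7.1] 0.097
0.58 [ 3.6 -7.2 -7. ] 0.098
0.73 [ 1.9 -4.1 -4.7] 0.099
0.88 [-1.5  0.   4.7] 0.097
1.02 [-4.3  0.1 11.8] 0.094
1.17 [-5.5 -3.  17.9] 0.098
1.31 [-4.9 -6.4 21.1] 0.096
1.46 [ -4.4 -10.   20.8] 0.102
1.6 [ -1.4 -13.5  19.4] 0.095
1.75 [ -0.4 -17.2  19.3] 0.099
29.15
```

View pics/op.png

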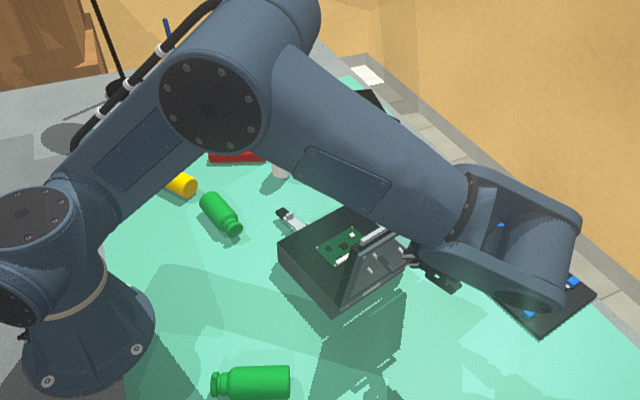

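The lid is past upright, its edge around (370,250), with the board exposed at (338,247). The lever's depth reading matches its stop: grip top at 30.5 mm against 30 expected. I'll drive the lid on to its stop, release and check.

```bash
cat > o2.py <<'E'
from h import *; from station import ctrl
exec(open('o1.py').read().split('def pose')[1].join(['def pose','']).split("p,R=pose(0)")[0])
hit=False
for th in(1.82,1.88,1.94):
    hit=ctrl.move_straight(*pose(th),v=.04,contact_N=22); f=ctrl.current_force()
    print(th,hit,f.round(1),(fdir(np.eye(3)).T@f).round(1))
    if hit or np.linalg.norm(f)>60: break
ctrl.release(); ctrl.sleep(.2); R=ctrl.current_eef_rot(); p=ctrl.current_tcp_pos()
for d in(.1,.08,.06):
    try: ctrl.move_straight(p-d*R[:,2],v=.15); print(d); break
    except ctrl.IKError: pass
p=ctrl.current_tcp_pos()
try: ctrl.move_straight(p+[0,0,.15]+fdir([.05,0,0]),v=.25)
except ctrl.IKError: print('no lift')
c=ctrl.camera('top'); save('fin',c); save('finside',ctrl.camera('side')); P=pts(c); print(ctrl.current_time())
L=(P-fw([0,0,0]))@fdir(np.eye(3)); ok=(c['z_map']>0)&(abs(L[...,1])<.1)&(L[...,0]>.06)&(L[...,0]<.21)&(L[...,2]>.1)&(L[...,2]<.28)
Q=L[ok]
for z in np.arange(.11,.28,.02):
    k=abs(Q[:,2]-z)<.01; print(round(z,2),k.sum(),np.percentile(Q[k,0],[2,50]).round(3) if k.any() else '')
a=np.hstack([cv2.imread('pics/fin.png'),cv2.imread('pics/finside.png')]); cv2.imwrite('pics/both.png',np.vstack([a[:,:640],a[:,640:]])[:, :][100:700])
E
python3 o2.py
```

```text
1.82 False [ -0.6 -16.   17.8] [15.4 -4.3 17.8]
1.88 False [ -3.  -10.1  22.8] [ 9.1 -5.3 22.8]
1.94 True [-3.5  2.9 10.5] [-3.6 -2.7 10.5]
0.1
33.1083
0.11 322 [0.109 0.13 ]
0.13 336 [0.115 0.135]
0.15 374 [0.12 0.14]
0.17 353 [0.125 0.145]
0.19 373 [0.13 0.15]
0.21 194 [0.135 0.154]
0.23 69 [0.139 0.144]
0.25 371 [0.144 0.147]
0.27 683 [0.149 0.157]
```

View pics/both.png

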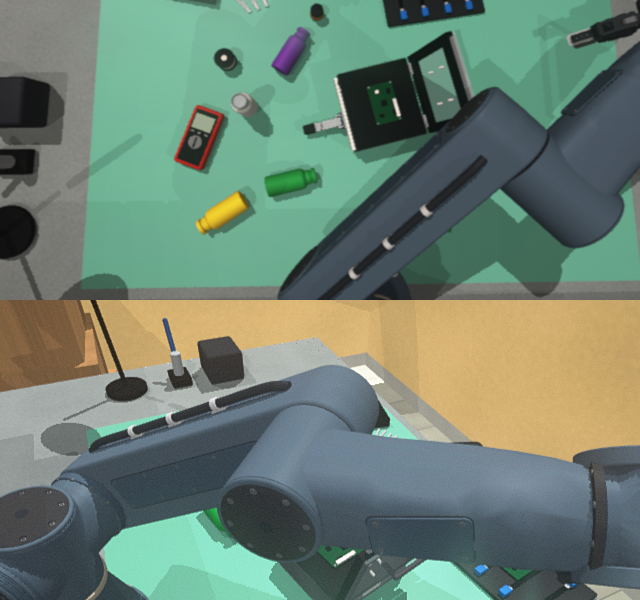

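Top view: lid back, lever out at (325,127) and bottle standing at (243,103). Depth gives a lid angle near 1.82 rad and the last contact force was not clearly tangential. I'll push the lid from inside to make sure it is on the stop.

```bash
cat > o3.py <<'E'
from h import *; from station import ctrl
F=fdir(np.eye(3))
p=ctrl.current_tcp_pos(); print(p, F.T@(p-fw([0,0,0])))
R=rot([0,0,-1],fdir([0,1,0]))
for dz in(.2,.15,.1):
    try: ctrl.move_straight(p+[0,0,dz],v=.3); break
    except ctrl.IKError: pass
print(ctrl.current_tcp_pos())
ctrl.move_to(fw([.06,0,.45]),R); ctrl.clamp(20)
ctrl.move_straight(fw([.09,0,.25]),v=.2)
h=ctrl.move_straight(fw([.175,0,.247]),v=.03,contact_N=18); print(h,(F.T@(ctrl.current_tcp_pos()-fw([0,0,0]))).round(4),(F.T@ctrl.current_force()).round(1))
p=ctrl.current_tcp_pos(); ctrl.move_straight(p-fdir([.05,0,0]),v=.1); ctrl.move_straight(fw([.06,0,.45]),v=.25)
q=np.array(ctrl.current_qpos()); q[0]-=60; ctrl.set_joints(q)
c=ctrl.camera('top'); save('fin2',c); P=pts(c); print(ctrl.current_time())
L=(P-fw([0,0,0]))@F; ok=(c['z_map']>0)&(abs(L[...,1])<.1)&(L[...,0]>.06)&(L[...,0]<.21)&(L[...,2]>.1)&(L[...,2]<.28)
Q=L[ok]; zs=np.arange(.11,.28,.02); xs=[np.percentile(Q[abs(Q[:,2]-z)<.01,0],2) for z in zs]
print(np.round(xs,3),np.pi/2+np.arctan(np.polyfit(zs,xs,1)[0]))
E
python3 o3.py
```

```text
[ 0.6102336  -0.35590399  0.4015966 ] [ 3.17999240e-01 -1.16263008e-04  4.01596597e-01]
[ 0.6102336  -0.35590399  0.4015966 ]
True [ 1.454e-01 -1.000e-04  2.475e-01] [-5.2  0.4  3.8]
41.8917
[0.111 0.116 0.122 0.128 0.134 0.139 0.144 0.149 0.155] 1.8404211297718516
```

View pics/fin2.png

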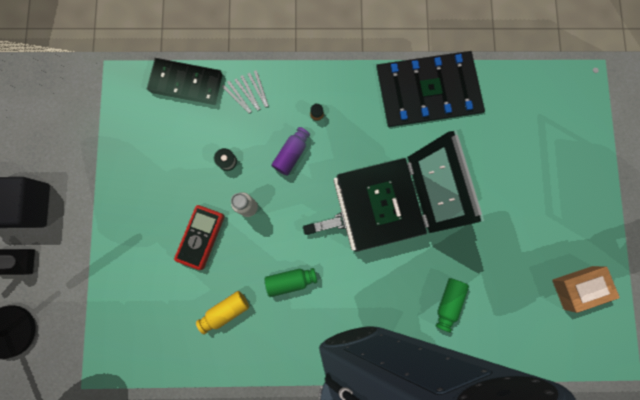

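The push moved the lid from 1.82 to about 1.84 rad. I'll push once more, harder: stopping at the same place would confirm the stop.

```bash
cat > o4.py <<'E'
from h import *; from station import ctrl
F=fdir(np.eye(3)); R=rot([0,0,-1],fdir([0,1,0]))
ctrl.move_to(fw([.06,0,.45]),R); ctrl.move_straight(fw([.12,0,.25]),v=.25)
h=ctrl.move_straight(fw([.175,0,.248]),v=.03,contact_N=30); print(h,(F.T@(ctrl.current_tcp_pos()-fw([0,0,0]))).round(4),(F.T@ctrl.current_force()).round(1))
p=ctrl.current_tcp_pos(); ctrl.move_straight(p-fdir([.05,0,0]),v=.1); ctrl.move_straight(fw([.06,0,.45]),v=.25)
q=np.array(ctrl.current_qpos()); q[0]-=60; ctrl.set_joints(q)
c=ctrl.camera('top'); save('fin3',c); P=pts(c); print(ctrl.current_time())
L=(P-fw([0,0,0]))@F; ok=(c['z_map']>0)&(abs(L[...,1])<.1)&(L[...,0]>.06)&(L[...,0]<.21)&(L[...,2]>.1)&(L[...,2]<.28)
Q=L[ok]; zs=np.arange(.11,.28,.02); xs=[np.percentile(Q[abs(Q[:,2]-z)<.01,0],2) for z in zs]
print(np.round(xs,3),np.pi/2+np.arctan(np.polyfit(zs,xs,1)[0]))
ok=(c['z_map']>0)&(abs(L[...,1]+.016)<.012)&(L[...,0]<-.19)&(L[...,0]>-.226)&(L[...,2]>.015); print('grip z',np.median(L[ok][:,2]))
t=P[(c['z_map']>0)&(np.hypot(P[...,0]-.54,P[...,1]-.33)<.05)&(P[...,2]>.13)]; print('cap',t.mean(0))
E
python3 o4.py
```

```text
True [1.458e-01 1.000e-04 2.489e-01] [-5.3 -0.6  6.4]
49.6167
[0.111 0.116 0.121 0.127 0.134 0.139 0.144 0.149 0.155] 1.8410705496355115
grip z 0.02962973848925885
cap [0.53776749 0.33133724 0.13645899]
```

Same stopping point (within 0.4 mm) at nearly twice the force, so the lid is on its stop. I'm handing in.

```bash
python3 -c "
from station import ctrl
print(ctrl.current_force(),ctrl.current_time()); ctrl.job_done()"
```

```text
[0.21070009 0.66780371 0.05983174] 49.6167
the job is handed in; nothing more can be done
```

The job is done and was handed in at 49.6 s, with the bottle standing, the latch down and the lid fully open.

- **Bottle:** I stood the white bottle up at about (0.54, 0.33), lowering it until it touched the bench. The last check put its cap at about 136 mm, still upright and clear of the lever.
- **Latch lever:** I found it at fixture y of about -16 mm and pushed it down to its stop. The grip top read 29.6–30.5 mm, against 30 mm expected at the stop.
- **Lid:** I opened it by the handle, but that first pull left it slightly short, at about 1.82 rad by depth. I then pushed it from inside. A second push at 30 N stopped within 0.4 mm of the 18 N one.
- **Disagreement:** The final camera angle was 1.84 rad, against 1.85 at the stop. I put the 0.01 rad down to measurement error. The force readings just after those two pushes were only about 5–6 N, well under the 18 and 30 N triggers, so I rely on the repeated stopping point.
- **Other bench things:** They showed no movement in the pictures. At hand-in the arm was clear of everything, with the wrist force under 1 N.

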